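# Fold back the dust cover and release the fuse cap of a bench test box

## Robot

A 6-joint arm with a two-finger parallel gripper is mounted at the origin on the work surface. World frame = base frame: x ahead of the robot, y to its left, z up, the work surface at z = 0. Lengths are in m, angles in rad, forces in N, time in s.
With the tool pointing down it reaches from about 0.35 to 0.775 m from the base axis. Payload 7.3 kg.
Tool frame: the origin (TCP) lies at the very end of the fingers, on their centre line; the grasp point (between the pads) lies robot.pinch_z behind it (robot.pinch_z is the distance from the TCP to the grasp point, in m); y points along the fingers, z is the direction in which the jaws open and shut, and the axes are right-handed (so a half turn about y gives the same grasp; the last joint's range is limited). The gripper opens to 92 mm and grips with 3 to 60 N. Pads are 19 mm wide; open, the fingers measure 130 mm over their backs; the gripper's body (75 mm by 190 mm) begins 47 mm behind the grasp point.
Start: joints at [1.183, 0.342, 1.524, -0, 1.275, -0.146], TCP at [0.126, 0.51, 0.227] pointing down, gripper open.
Joint ranges: [-2.53, 2.53], [-0.77, 2.02], [0.04, 2.7], [-1, 4.14], [0.28, 2.66], [-3.11, 3.11]. Speed limits (rad/s): [2.57, 2.57, 3.14, 3.14, 3.14, 3.14].

## Interface

Orientations are given as [roll, pitch, yaw] about the fixed x, y, z axes, in that order (R = Rz(yaw) Ry(pitch) Rx(roll)).
In Python, from cell import status, viewer, robot gives the robot as it stands. The module is installed in compiled form; this text tells all that it offers.
- The arm moves only by the shell command python3 -m pendant 'ROWS' [FORCE]. ROWS is JSON, a list that holds one entry, the list of rows, each a list of 7 numbers: the shift along the tool's x, y, z in cm, then the turn, a rotation vector about the tool's x, y, z in rad, then the finger opening in cm, from 0 to 9.18. A call has 1 to 20 rows; each row is the pose to reach, as a shift and turn from the pose commanded when the call began, along the tool's axes at that moment; what a row does not reach only later rows make up. A row lasts 1/10 s, in which the tool goes at most 50 mm and 8.59 degrees, less where a joint would pass 70% of its speed; a pose out of reach is approached as far as the arm can. A call with a gripper value outside its range is refused whole. The fingers move at their own pace and stop on an object; FORCE is the grip in N (left out, the last holds). Time passes only in rows, so rows that repeat a pose let the fingers close. It gives the time, the measured TCP pose, the force and the opening at its end, in the units of the state.
- status.observe(): the state, without advancing time (a new reading comes with each control period).
- viewer.read_camera(name): name is "scene" or "side" or "wrist"; returns a dict with "image" (480x640x3 uint8, red, green, blue), "range_z" (480x640 float32, m along the optical axis (not along the pixel's ray), 0 where there is no reading), "fx", "fy", "cx", "cy" (pixels), "camera_from_world" (4x4, takes a point from world to camera coordinates). Camera axes: x right, y up, looking along -z (the intrinsics and any distortion apply to the point x, -y, -z); pixel columns grow to the right and rows downward; lengths in m; the calibration is good to about 2 mm. A picture is of the moment at which its call begins.
- robot.hand_in(): hands the job in, once; it reports no verdict.
The state is a dict: "time": time; "qpos": joint angles; "qvel": joint speeds; "joint_efforts": joint torques, N m; "tool_pos": TCP position; "tool_rot": TCP orientation; "contact_force": force on the tool from outside, world axes, zero at the start; "torque": the same for the moment, N m; "opening": finger opening in m.
Only numpy, scipy, OpenCV 4.12 (cv2) and the standard library are available. Lean on these libraries where they do the work, as an engineer would, in place of code of your own. Each camera call takes 0.05 s, during which the arm holds its last target. There are 200 camera calls.

## Task

Open up the sloping bench test box so that its fuse can be changed: push the cover's handle tab along the box until the two hinged panels stand folded flat against each other. Then press the round fuse cap down against its spring, turn it anticlockwise as far as it goes and let go, so that it springs up and stays up. Leave the cover folded, and do not shift the solder spool, the bottle or the multimeter.

Things in the scene. Friction and masses are not known exactly. Their poses are not given: they have to be found in the camera images.
- deck (a point): Middle of the test box's sloping grey floor (deck), 65 mm above the bench. DECK FRAME, used below: x = u, up the slope (30 deg above level, away from the low edge), y = along the box to the left, z = n, square out of the deck (30 deg off vertical). The fixed box is a tray 200 (u) x 310 (y) mm outside, walls 5 mm thick, rims at n = 55 mm; its stand does not stick out beyond it.
- fold_line (a point): On the rim at u = 0, y = +140, n = 60 mm, axes as the deck: middle of the hinge of cover panel A, where the folded panels finally stand up to n = 170 mm. On the deck at y = 70 to 115 mm are two terminal posts 16 mm high and a 5 mm display; the rest of the deck is bare but for the fuse cap.
- cover (a joint): Angle a (rad) of panel A off the deck plane; 0 = cover spread flat, 1.55 = stop, folded. Two grey panels, each 110 (y) x 176 (u) x 5 mm: A hinged at the fold line, B hinged to A and to a carriage that slides along the rims. They rise like a tent, both at angle a; B's foot is at y = 140 - 220 cos(a) mm. Starts at 0.3 to 0.6 and stays where left. Pushing the tab to +y with 3 to 10 N folds it; flat means a > 1.48.
- tab (a point): Middle of the top edge of the carriage's upright black handle tab; axes as the deck. Tab 70 (u) x 8 (y) mm, 30 mm tall, top at n = 93 mm, on the -y edge of an aluminium carriage plate (top at n = 63 mm, 198 mm in u, from 4 mm behind the tab's middle to 38 mm before it). B's foot is 46 mm to the tab's +y side. Push its -y face towards +y. When fully folded this point is at y = +90 mm.
- cap_axis (a point): Centre of the top of the ribbed black fuse cap; rises but does not turn with it; axes as the deck, z = cap axis, 30 deg off vertical. Cap: cylinder 36 mm across, 32 mm tall; at rest its top is at n = 42 mm, its lower edge at n = 10 mm, over a steel flange 54 mm wide, 3 mm high. It stands at u = 0, y between -75 and 0 mm, under the cover at the start.
- cap_rise (a joint): Height of the cap along its axis, in m: 0 = latched, at rest; -0.007 = stop, pressed down; +0.008 = sprung up. The spring pushes up with about 6 N at rest, 8 N pressed by 5 mm, 2.4 N when up. The cap cannot turn unless pressed by more than 4 mm (5 to 6 is good), and is kept pressed until turned 1.0 rad; beyond that the spring lifts it.
- cap_turn (a joint): Turn of the cap about its axis, in rad, anticlockwise seen from outside: 0 = latched (also a stop), 1.3 = stop. Friction 0.03 N m. Beyond 1.0 the latch is clear and the spring lifts the cap.
- psu: Stack of two bench instruments, fixed, to the right of the test box and 45 to 90 mm from it: a grey power supply 220 (x) x 110 (y) x 160 mm high and on it a white generator 200 x 105 mm, to 235 mm above the bench. Origin: centre of the underside.
- spool: Loose solder spool standing on its flange in front of the test box: 62 mm diameter, 44 mm high. Origin: centre of its underside. Leave alone.
- bottle: Loose white plastic bottle, 60 mm diameter, 150 mm high, left of the test box. Origin: centre of its underside. Leave alone.
- meter: Loose hand-held multimeter lying flat, 150 (x) x 78 (y) x 36 mm, with a dial 6 mm higher, left of the test box. Origin: centre of its underside. Leave alone.

How it is judged:
On the way, in this order (a step that is already met when the one before it is completed fails the run):
1. the cover is folded flat (value of joint cover above 1.48 rad), for 0.2 s.
2. with the cover folded, the cap is pressed and turned past its latch (value of joint cover above 1.48 rad and value of joint cap_turn above 0.95 rad), for 0.1 s.
At the end, for the whole second after the job is handed in: The cover's panels stand folded flat against each other (cover joint above 1.48 rad), the fuse cap is turned anticlockwise past its latch (above 0.95 rad) and has sprung up (more than 5 mm above its latched height) (all of step 2 and value of joint cap_rise above 0.005 m); the robot touches nothing.
It fails at once if the spool, bottle or multimeter is shifted more than 30 mm (distance of any of spool, bottle, meter from where it was at the start of the episode above 0.03 m).
It fails at once if the bottle is knocked over (angle between bottle's own z axis and vertical above 0.6 rad).
It also fails if it takes over 54 s, if anything falls off the work surface, if the arm or the gripper's body presses on something with over 40 N, if the wrist force passes 120 N, or if a joint passes its speed limit or range.

## Working session

There is one attempt and no reset: what is moved stays moved. The work goes in short steps, Python scripts to look and compute and a shell command to move; the robot and the scene stay as the last step left them, time stands still between calls to the robot, and variables do not carry over. Pictures are saved under pics/ and viewed, about 8 in all and at most 12, crops included, and the job is handed in when it is done.

```bash
mkdir -p pics
cat > h.py <<'E'
import numpy as np, cv2
from cell import status, viewer, robot
def shot(name,fn=None):
    c=viewer.read_camera(name)
    if fn: cv2.imwrite('pics/'+fn,c['image'][:,:,::-1])
    np.savez('/tmp/'+name+'.npz',**c); return c
def cloud(c):
    z=c['range_z']; v,u=np.mgrid[:480,:640]
    p=np.stack([(u-c['cx'])/c['fx']*z,-(v-c['cy'])/c['fy']*z,-z],-1)
    T=np.linalg.inv(c['camera_from_world']); return p@T[:3,:3].T+T[:3,3]
E
python3 - <<'E'
from h import *
a=shot('scene','s1.png');b=shot('side','d1.png')
for c in(a,b): print(c['fx'],c['cx'],c['cy'],np.linalg.inv(c['camera_from_world']).round(3).tolist(),(c['range_z']>0).mean())
s=status.observe();print(s['tool_pos'],s['tool_rot'],s['time'],robot.pinch_z)
E
```

```text
537.3006244364586 318.24036127925984 243.37021130441588 [[-0.376, -0.721, 0.582, 1.184], [0.927, -0.29, 0.24, 0.296], [-0.004, 0.63, 0.777, 0.954], [0.0, 0.0, 0.0, 1.0]] 0.9959407552083334
601.0827554222457 324.7500172123097 239.92925548485536 [[-0.987, 0.126, -0.103, 0.418], [-0.162, -0.761, 0.629, 0.767], [0.001, 0.637, 0.771, 1.01], [0.0, 0.0, 0.0, 1.0]] 0.9961067708333333
[0.12554973 0.50941494 0.22613027] [-1.57209998e+00  2.05054546e-04 -2.41744844e-01] 0.1 0.0188
```

View pics/s1.png

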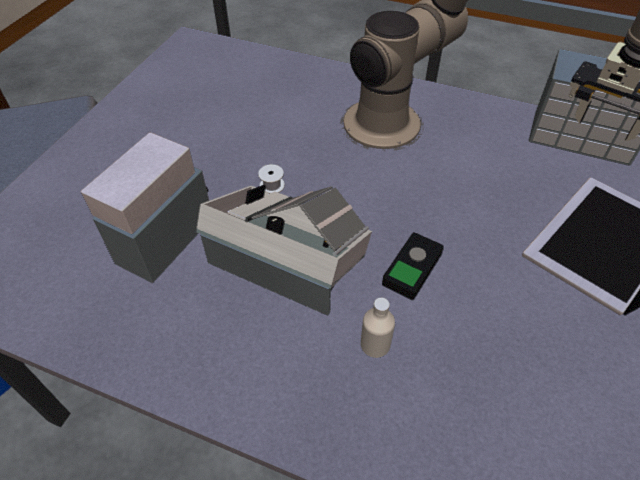

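View pics/d1.png

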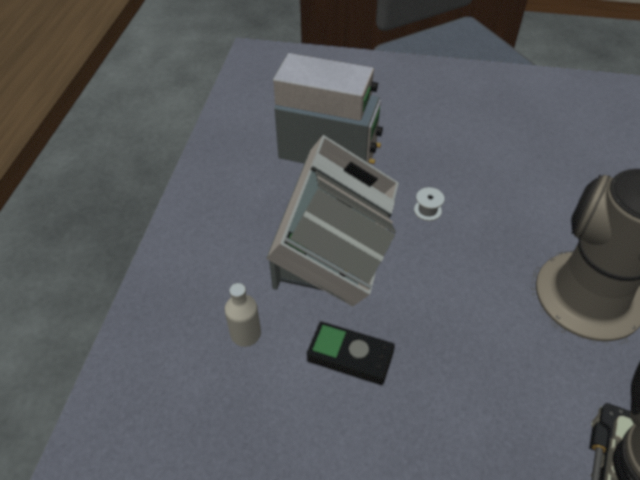

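Run:
```python
from h import *
P=[];ims=[]
for n in('scene','side'):
    c=dict(np.load(f'/tmp/{n}.npz'));p=cloud(c);P.append(p.reshape(-1,3));ims.append(c['image'].reshape(-1,3).astype(int))
    f=p[:,:,2]; ct=p[240:300,330:] if 0 else p
    for (u,v) in ([(256,193),(275,218),(270,172),(412,265),(378,310)] if n=='scene' else [(360,175),(430,195),(350,350),(240,310)]): print(n,u,v,p[v,u].round(3))
p=np.vstack(P);col=np.vstack(ims)
m=(p[:,2]>.02)&(p[:,2]<.4)&(p[:,0]>.25)&(p[:,0]<1)&(p[:,1]<.4)&(p[:,1]>-.7)
p=p[m];col=col[m]
g=np.zeros((400,550),np.uint8);i=((p[:,:2]-[.25,-.7])/.002).astype(int);g[i[:,0].clip(0,399),i[:,1].clip(0,549)]=255
g=cv2.morphologyEx(g,cv2.MORPH_CLOSE,np.ones((7,7)))
k,lab,st,ce=cv2.connectedComponentsWithStats(g)
for j in range(1,k):
    if st[j,4]<150: continue
    q=p[lab[i[:,0].clip(0,399),i[:,1].clip(0,549)]==j]
    r=cv2.minAreaRect(q[:,:2].astype(np.float32)); print(j,st[j,4],np.round(r[0],3),np.round(r[1],3),round(r[2],1),q[:,2].max().round(3),len(q))
    print(cv2.boxPoints(r).round(3).tolist())
```

```text
scene 256 193 [ 0.494 -0.13   0.137]
scene 275 218 [ 0.514 -0.079  0.1  ]
scene 270 172 [ 0.337 -0.18   0.043]
scene 412 265 [0.475 0.22  0.034]
scene 378 310 [0.681 0.201 0.149]
side 360 175 [ 0.49  -0.132  0.134]
side 430 195 [ 0.336 -0.187  0.044]
side 350 350 [0.459 0.228 0.046]
side 240 310 [0.66  0.216 0.109]
1 825 [ 0.338 -0.178] [0.066 0.062] 60.5 0.05 931
[[0.29499998688697815, -0.19099999964237213], [0.3479999899864197, -0.22200000286102295], [0.38100001215934753, -0.16500000655651093], [0.3269999921321869, -0.1340000033378601]]
2 3101 [0.461 0.218] [0.082 0.153] 79.6 0.048 5440
[[0.3790000081062317, 0.19200000166893005], [0.5289999842643738, 0.164000004529953], [0.5440000295639038, 0.24500000476837158], [0.3930000066757202, 0.27300000190734863]]
3 14300 [ 0.517 -0.051] [0.32  0.231] 85.4 0.219 28285
[[0.3880000114440918, -0.20100000500679016], [0.6190000176429749, -0.21899999678134918], [0.6449999809265137, 0.0989999994635582], [0.414000004529953, 0.11800000071525574]]
4 6681 [ 0.586 -0.325] [0.12  0.239] 83.1 0.241 20973
[[0.46000000834465027, -0.3700000047683716], [0.6980000138282776, -0.39899998903274536], [0.7120000123977661, -0.2800000011920929], [0.4740000069141388, -0.25099998712539673]]
6 775 [0.667 0.204] [0.059 0.063] 82.5 0.155 2941
[[0.6320000290870667, 0.17800000309944153], [0.6940000057220459, 0.17000000178813934], [0.7009999752044678, 0.2290000021457672], [0.6389999985694885, 0.2370000034570694]]
```

```bash
python3 - <<'E'
from h import *
c=dict(np.load('/tmp/scene.npz'));p=cloud(c)
def pl(q):
    for _ in range(4):
        m=q.mean(0);U,S,V=np.linalg.svd(q-m,full_matrices=False);d=(q-m)@V[2];q=q[abs(d)<max(2*d.std(),.0015)]
    return V[2]*np.sign(V[2][0]),m,d.std()
def reg(c,poly):
    k=np.zeros((480,640),np.uint8);cv2.fillPoly(k,[np.array(poly)],1);return cloud(c)[k>0]
nb,mb,s=pl(reg(c,[(215,222),(215,238),(315,268),(315,285)][0:1]+[(215,232),(318,282),(318,270)])); print('back',nb,mb,s, np.degrees(np.arctan2(nb[1],nb[0])),np.degrees(np.arcsin(nb[2])))
d=dict(np.load('/tmp/side.npz'))
for nm,cc,poly in (('left',c,[(336,268),(362,243),(362,252),(338,276)]),('left2',d,[(285,258),(345,290),(343,294),(283,265)])):
    r=pl(reg(cc,poly));print(nm,*r)
yaw=np.arctan2(nb[1],nb[0]);Rz=cv2.Rodrigues(np.array([0,0,yaw]))[0];Rd=Rz@cv2.Rodrigues(np.array([0,-np.pi/6,0.]))[0]
# box points in deck axes rel to nominal
for cc in(c,d):
    q=cloud(cc).reshape(-1,3);q=q[(abs(q[:,0]-.517)<.13)&(abs(q[:,1]+.05)<.19)&(q[:,2]>.03)&(q[:,2]<.3)]
    # u,n relative to axis point: unknown x0 -> use back plane
    w=(q)@Rd; print('u,y,n pct',np.percentile(w,[.3,1,50,99,99.7],axis=0).round(3).tolist()); 
# tab
    im=cc['image'].astype(int).max(2)
    pc=cloud(cc); m=(im<45)&(abs(pc[:,:,0]-.49)<.06)&(abs(pc[:,:,1]+.13)<.035)&(pc[:,:,2]>.09);t=pc[m]@Rd
    print('tab',m.sum(),np.percentile(t,[2,50,98],axis=0).round(3).tolist())
    m=(im<45)&(abs(pc[:,:,0]-.51)<.04)&(abs(pc[:,:,1]+.07)<.03)&(pc[:,:,2]>.05);t=pc[m]@Rd
    if m.sum(): print('cap',m.sum(),np.percentile(t,[2,50,98],axis=0).round(3).tolist())
E
python3 - <<'E'
import cv2
a=cv2.imread('pics/s1.png')[160:290,180:390];b=cv2.imread('pics/d1.png')[125:310,260:410]
a=cv2.resize(a,None,fx=3.8,fy=3.8,interpolation=cv2.INTER_CUBIC);cv2.imwrite('pics/c1.png',a)
E
```

```text
back [ 0.84788933 -0.1282867  -0.51441832] [ 0.62090913 -0.04383312  0.12634731] 0.006110289837201106 -8.603666215105564 -30.958582806238844
left [ 0.09344216  0.99561918 -0.00331812] [0.55572796 0.10462814 0.09439497] 0.0004612768532779053
left2 [ 0.11371727  0.99219669 -0.0511284 ] [0.55033221 0.10163349 0.08154582] 0.0009883208657050324
u,y,n pct [[0.398, -0.123, -0.288], [0.404, -0.122, -0.284], [0.573, 0.062, -0.183], [0.607, 0.189, -0.09], [0.608, 0.191, -0.088]]
tab 220 [[0.476, -0.06, -0.151], [0.515, -0.055, -0.136], [0.541, -0.051, -0.124]]
cap 224 [[0.489, -0.015, -0.196], [0.513, 0.008, -0.181], [0.522, 0.021, -0.152]]
u,y,n pct [[0.396, -0.13, -0.27], [0.402, -0.128, -0.254], [0.516, 0.105, -0.148], [0.605, 0.187, -0.087], [0.607, 0.188, -0.086]]
tab 306 [[0.474, -0.063, -0.147], [0.505, -0.058, -0.134], [0.537, -0.054, -0.122]]
```

View pics/c1.png

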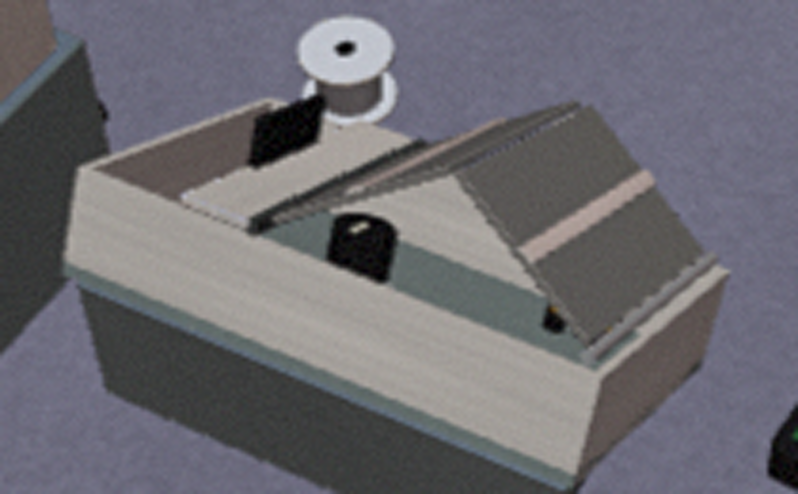

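```bash
cat >> h.py <<'E'
def reg(c,poly):
    k=np.zeros((480,640),np.uint8);cv2.fillPoly(k,[np.array(poly)],1);return cloud(c)[k>0]
def Rdeck(yaw): return cv2.Rodrigues(np.array([0,0,yaw]))[0]@cv2.Rodrigues(np.array([0,-np.pi/6,0.]))[0]
E
python3 - <<'E'
from h import *
c=dict(np.load('/tmp/scene.npz'));d=dict(np.load('/tmp/side.npz'))
q=reg(c,[(203,210),(203,220),(328,280),(328,264)])
m=np.median(q,0)
for _ in range(6):
    U,S,V=np.linalg.svd(q-m,full_matrices=False);r=(q-m)@V[2];r-=np.median(r);k=abs(r)<max(1.5*abs(r).mean(),.001);q=q[k];m=q.mean(0)
print('back',V[2],m,len(q),np.degrees(np.arctan2(V[2][1],V[2][0])))
R=Rdeck(np.radians(-5.5)); print('u back',(q@R)[:,0].mean())
ql=reg(c,[(336,268),(362,243),(362,252),(338,276)]);print('y left',(ql@R)[:,1].mean(),(ql@R)[:,1].std(), [np.median((reg(d,[(285,258),(345,290),(343,294),(283,265)])@R)[:,1])])
for cc in(c,d):
    im=cc['image'].astype(int).max(2);pc=cloud(cc)
    m=(im<45)&(abs(pc[:,:,0]-.49)<.06)&(abs(pc[:,:,1]+.13)<.035)&(pc[:,:,2]>.09);t=pc[m]@R
    print('tab',np.percentile(t,[1,3,50,97,99],axis=0).round(4).tolist())
    m=(im<45)&(abs(pc[:,:,0]-.51)<.04)&(abs(pc[:,:,1]+.07)<.03)&(pc[:,:,2]>.05);t=pc[m]@R
    if m.sum(): print('cap',np.percentile(t,[1,3,50,97,99],axis=0).round(4).tolist())
    pc=pc.reshape(-1,3)@R; k=(abs(pc[:,0]-.507)<.11)&(abs(pc[:,1]+.006)<.165)
    # deck floor
    print('n hist',np.histogram(pc[k][:,2],bins=np.arange(-.25,-.1,.005)))
E
```

```text
back [-0.88849344  0.08442295 -0.45105673] [ 0.61125393 -0.05097292  0.13776226] 608 174.57216056320758
u back 0.6000364856814722
y left 0.15833128217126285 0.015163856006202691 [np.float64(0.15390426119376202)]
tab [[0.4703, -0.0885, -0.1499], [0.4732, -0.0875, -0.1482], [0.512, -0.0819, -0.1338], [0.5367, -0.0799, -0.1224], [0.5389, -0.0791, -0.1218]]
cap [[0.4862, -0.044, -0.198], [0.491, -0.0426, -0.1952], [0.5129, -0.0208, -0.1803], [0.521, -0.0084, -0.1652], [0.5255, -0.0078, -0.1506]]
n hist (array([228, 227, 224, 227, 194, 221, 841, 838, 491, 509, 537, 558, 548,
       530, 537, 597, 505, 645, 242, 849, 272, 248, 256, 236, 250, 186,
       309, 226, 219]), array([-0.25 , -0.245, -0.24 , -0.235, -0.23 , -0.225, -0.22 , -0.215,
       -0.21 , -0.205, -0.2  , -0.195, -0.19 , -0.185, -0.18 , -0.175,
       -0.17 , -0.165, -0.16 , -0.155, -0.15 , -0.145, -0.14 , -0.135,
       -0.13 , -0.125, -0.12 , -0.115, -0.11 , -0.105]))
tab [[0.4692, -0.0895, -0.1461], [0.471, -0.0891, -0.145], [0.5022, -0.0849, -0.1318], [0.5333, -0.0815, -0.1201], [0.5343, -0.0807, -0.1191]]
n hist (array([  67,   53,   47,   41,    9,   60,  388,  787,  338,  286,  301,
        309,  314,  306,  347,  389,  399,  514,  694, 1169, 1018,  565,
        564,  557,  535,  457,  571,  656,  483]), array([-0.25 , -0.245, -0.24 , -0.235, -0.23 , -0.225, -0.22 , -0.215,
       -0.21 , -0.205, -0.2  , -0.195, -0.19 , -0.185, -0.18 , -0.175,
       -0.17 , -0.165, -0.16 , -0.155, -0.15 , -0.145, -0.14 , -0.135,
       -0.13 , -0.125, -0.12 , -0.115, -0.11 , -0.105]))
```

```bash
cat >> h.py <<'E'
from scipy.spatial.transform import Rotation as Ro
RD=Rdeck(np.radians(-5.43)); O=np.array([.502,0.,-.214])
def pose(): s=status.observe(); return s['tool_pos'],Ro.from_euler('xyz',s['tool_rot']),s
def rel(pt,Rt):
    p,R,s=pose(); print('shift cm',(R.inv().apply(pt-p)*100).round(2),'turn',(R.inv()*Rt).as_rotvec().round(3))
def RT(a=0): return Ro.from_matrix(np.stack([-RD[:,1],-RD[:,2],RD[:,0]],1))*Ro.from_rotvec([0,-a,0])
def W(u,y,n): return RD@(O+np.array([u,y,n])/1000)
def D(): 
    p,R,s=pose(); print('t',s['time'],'deck mm',((p@RD-O)*1000).round(1),'turn err',(RT().inv()*R).as_rotvec().round(3),'F deck',(s['contact_force']@RD).round(1),'open',s['opening'],'q',np.round(s['qpos'],2))
E
python3 - <<'E'
from h import *
print(W(0,0,0),W(0,-84,93))
D();rel(np.array([.40,.30,.36]),Ro.from_matrix(np.array([[0,0,1],[-1,0,0],[0,-1,0]]).astype(float).tolist()))
rel(np.array([.40,.30,.36]),RT())
E
```

```text
[ 0.5393137  -0.05126508  0.06567056] [ 0.48507348 -0.13048786  0.14621093]
t 0.1 deck mm [-322.4  519.   371.4] turn err [-0.432 -1.389  0.371] F deck [ 0.2 -0.3 -0.4] open 0.09155212968059856 q [ 1.18  0.34  1.52  0.    1.28 -0.15]
shift cm [ 31.66 -13.38 -13.78] turn [1.000e-03 1.329e+00 1.000e-03]
shift cm [ 31.66 -13.38 -13.78] turn [ 0.432  1.389 -0.371]
```

```bash
python3 -m pendant '[[[0,-6,0,0,0,0,0],[0,-13,0,0,0,0,0],[0,-13,0,0,0,0,0],[8,-13.4,-3,0.1,0.3,-0.1,0],[12,-13.4,-5,0.13,0.42,-0.11,0],[16,-13.4,-7,0.17,0.55,-0.15,0],[20,-13.4,-9,0.21,0.69,-0.18,0],[24,-13.4,-11,0.26,0.83,-0.22,0],[28,-13.4,-13,0.3,0.97,-0.26,0],[31.6,-13.4,-13.8,0.34,1.1,-0.3,0],[31.6,-13.4,-13.8,0.39,1.25,-0.34,0],[31.6,-13.4,-13.8,0.43,1.39,-0.37,0],[31.6,-13.4,-13.8,0.43,1.39,-0.37,0],[31.6,-13.4,-13.8,0.43,1.39,-0.37,0],[31.6,-13.4,-13.8,0.43,1.39,-0.37,0],[31.6,-13.4,-13.8,0.43,1.39,-0.37,0],[31.6,-13.4,-13.8,0.43,1.39,-0.37,0]]]' 20
python3 - <<'E'
from h import *
D(); rel(W(0,-115,200),RT()); rel(W(0,-115,75),RT())
E
```

```text
time: 1.8
tool_pos: [0.3997, 0.2999, 0.3609]
tool_rot: [-1.05, 0.0, -1.665]
contact_force: [0.5, 0.3, -0.6]
opening: 0.0003
t 1.8 deck mm [ -1.6 336.4 341.8] turn err [-0.003 -0.     0.001] F deck [ 0.1  0.3 -0.8] open 0.0002943730573355337 q [ 0.72  0.04  1.66 -0.42  1.11  0.94]
shift cm [45.15 14.14  0.17] turn [ 0.003  0.    -0.001]
shift cm [45.16 26.64  0.21] turn [ 0.003  0.    -0.001]
```

```bash
python3 -m pendant '[[[5,0,0,0,0,0,0],[10,0,0,0,0,0,0],[15,0,0,0,0,0,0],[20,0,0.2,0,0,0,0],[25,0,0.2,0,0,0,0],[30,2,0.2,0,0,0,0],[35,4,0.2,0,0,0,0],[40,7,0.2,0,0,0,0],[45.1,11,0.2,0,0,0,0],[45.1,15,0.2,0,0,0,0],[45.1,19,0.2,0,0,0,0],[45.1,21,0.2,0,0,0,0],[45.1,21,0.2,0,0,0,0],[45.1,21,0.2,0,0,0,0]]]'
python3 - <<'E'
from h import *
D(); c=shot('scene'); d=shot('side')
a=cv2.resize(c['image'][130:310,150:400],None,fx=2.2,fy=2.2)[:,:,::-1];b=cv2.resize(d['image'][90:310,240:460],(440,396))[:,:,::-1]
cv2.imwrite('pics/v2.png',np.hstack([a[:,:360],b]))
E
```

```text
time: 3.2
tool_pos: [0.4621, -0.1587, 0.1788]
tool_rot: [-1.051, 0.002, -1.666]
contact_force: [0.4, -0.4, 0.8]
opening: 0.0008
t 3.2 deck mm [  -1.2 -114.3  131.3] turn err [-0.004  0.001  0.002] F deck [ 0.8 -0.4  0.4] open 0.0007554508433002513 q [-0.67  0.12  2.12  0.57  0.53 -1.02]
```

View pics/v2.png

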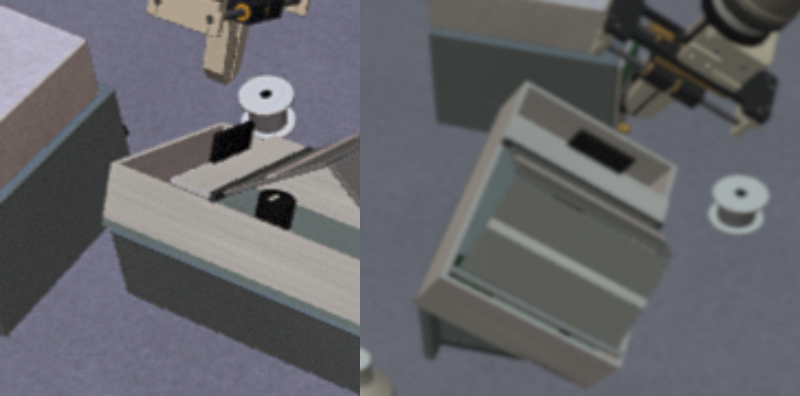

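```bash
python3 -m pendant '[[[0,2,0,0,0,0,0],[0,4,0,0,0,0,0],[0,5.6,0,0,0,0,0],[0,5.6,0,0,0,0,0],[-0.7,5.6,0,0,0,0,0],[-1.4,5.6,0,0,0,0,0],[-2.1,5.6,0,0,0,0,0],[-2.8,5.6,0,0,0,0,0],[-3.5,5.6,0,0,0,0,0]]]'
python3 - <<'E'
from h import *
D(); c=shot('scene'); d=shot('side')
a=cv2.resize(c['image'][130:310,150:400],None,fx=2.2,fy=2.2)[:,:,::-1];b=cv2.resize(d['image'][90:310,240:460],(440,396))[:,:,::-1]
cv2.imwrite('pics/v3.png',np.hstack([a[:,:360],b]))
E
```

```text
time: 4.2
tool_pos: [0.4937, -0.1261, 0.1313]
tool_rot: [-1.048, 0.0, -1.666]
contact_force: [-0.8, -1.9, 1.3]
opening: 0.0004
t 4.2 deck mm [ -0.3 -78.9  76. ] turn err [-0.001  0.001 -0.   ] F deck [ 0.1 -2.   1.5] open 0.0004143204857157179 q [-0.54  0.24  2.15  0.68  0.35 -1.04]
```

View pics/v3.png

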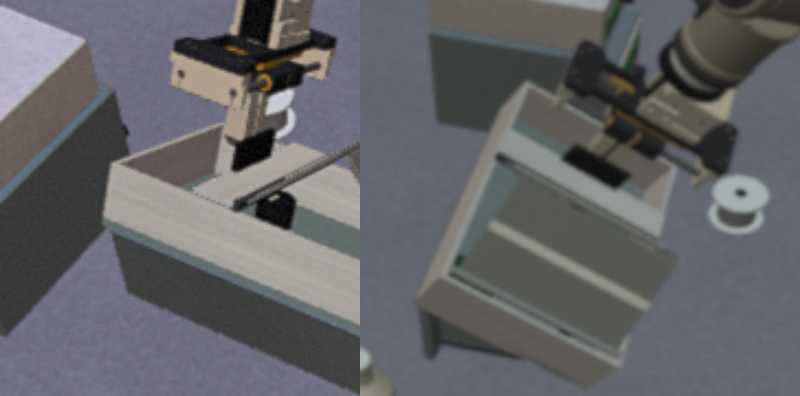

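```bash
python3 -m pendant '[[[-0.7,0,0,0,0,0,0],[-1.4,0,0,0,0,0,0],[-2.1,0,0,0,0,0,0],[-2.8,0,0,0,0,0,0],[-3.5,0,0,0,0,0,0],[-4.2,0,0,0,0,0,0],[-4.9,0,0,0,0,0,0],[-5.6,0,0,0,0,0,0],[-6.3,0,0,0,0,0,0],[-7,0,0,0,0,0,0],[-7.7,0,0,0,0,0,0],[-8.4,0,0,0,0,0,0],[-9.1,0,0,0,0,0,0],[-9.8,0,0,0,0,0,0],[-10.5,0,0,0,0,0,0],[-11.2,0,0,0,0,0,0],[-11.9,0,0,0,0,0,0],[-12.6,0,0,0,0,0,0],[-13.3,0,0,0,0,0,0]]]'
python3 -c "
from h import *
D()"
```

```text
time: 6.2
tool_pos: [0.5071, 0.0061, 0.1386]
tool_rot: [-1.063, 0.003, -1.665]
contact_force: [0.6, -1.0, -1.2]
opening: 0.0005
t 6.2 deck mm [ 4.  54.1 81.9] turn err [-0.016  0.001  0.003] F deck [-0.  -0.9 -1.3] open 0.0004960510722569025 q [-0.16  0.22  2.14  0.12  0.28 -0.18]
```

```bash
python3 -m pendant '[[[-0.5,0,0,0,0,0,0],[-1,0,0,0,0,0,0],[-1.4,0,0,0,0,0,0],[-1.7,0,0,0,0,0,0],[-1.7,0,0,0,0,0,0]]]'
python3 - <<'E'
from h import *
D(); c=shot('scene'); d=shot('side')
a=cv2.resize(c['image'][130:310,150:400],None,fx=2.2,fy=2.2)[:,:,::-1];b=cv2.resize(d['image'][90:310,240:460],(440,396))[:,:,::-1]
cv2.imwrite('pics/v4.png',np.hstack([a[:,180:540],b]))
E
```

```text
time: 6.7
tool_pos: [0.5092, 0.0228, 0.1391]
tool_rot: [-1.062, 0.003, -1.665]
contact_force: [-0.4, -0.5, 0.6]
opening: 0.0002
t 6.7 deck mm [ 4.7 70.8 82.1] turn err [-0.014  0.001  0.003] F deck [-0.  -0.6  0.7] open 0.00018181977544419714 q [-0.11  0.22  2.13  0.04  0.28 -0.05]
```

View pics/v4.png

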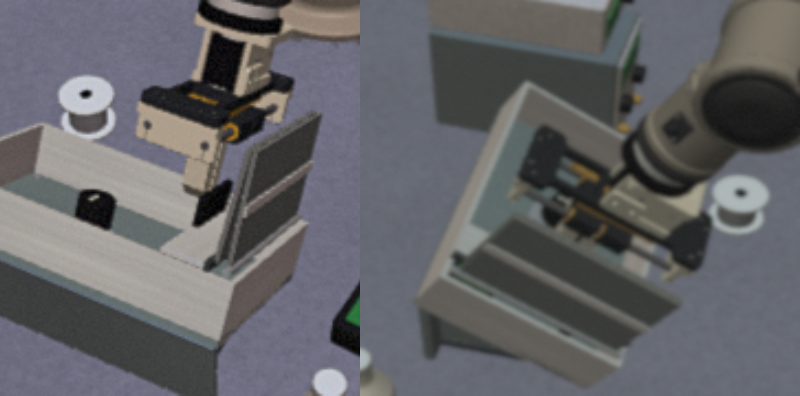

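```bash
python3 -m pendant '[[[-0.3,0,0,0,0,0,0],[-0.6,0,0,0,0,0,0],[-0.6,0,0,0,0,0,0]]]'; python3 -c "
from h import *
D()"; python3 -m pendant '[[[-0.2,0,0,0,0,0,0],[-0.4,0,0,0,0,0,0],[-0.4,0,0,0,0,0,0]]]'
python3 - <<'E'
from h import *
D()
from scipy.optimize import least_squares
Q=np.array([[1.183,.342,1.524,0,1.275,-.146],[.72,.04,1.66,-.42,1.11,.94],[-.67,.12,2.12,.57,.53,-1.02],[-.54,.24,2.15,.68,.35,-1.04],status.observe()['qpos']])
s=status.observe()
P=np.array([[.12555,.50941,.22613],[.3997,.2999,.3609],[.4621,-.1587,.1788],[.4937,-.1261,.1313],s['tool_pos']])
E=[[-1.5721,.0002,-.2417],[-1.05,0,-1.665],[-1.051,.002,-1.666],[-1.048,0,-1.666],s['tool_rot']]
z=lambda a:Ro.from_euler('z',a); y=lambda a:Ro.from_euler('y',a)
for s4 in(1,-1):
  for s6 in(1,-1):
    C=[(z(q[0])*y(q[1]+q[2])*z(s4*q[3])*y(q[4])*z(s6*q[5])).inv()*Ro.from_euler('xyz',e) for q,e in zip(Q,E)]
    m=C[0]; err=max((m.inv()*c).magnitude() for c in C)
    if err>.1: continue
    print(s4,s6,err,m.as_matrix().round(2).tolist())
    def fk(v,q): # h,r0,s,a2,a3,d4,L
        A=z(q[0]);B=A*y(q[1]);F=B*y(q[2])
        return A.apply([v[1],v[2],v[0]])+B.apply([0,0,v[3]])+F.apply([v[4],0,v[5]])+(F*z(s4*q[3])*y(q[4])).apply([0,0,v[6]])
    f=lambda v:np.concatenate([(fk(v,q)-p) for q,p in zip(Q,P)]+[.003*(v-[.35,0,.08,.4,0,.4,.25])])
    r=least_squares(f,[.35,0,.08,.4,0,.4,.25]);print(r.x.round(4),abs(r.fun[:15]).max())
E
```

```text
time: 7.1
tool_pos: [0.5099, 0.0266, 0.1393]
tool_rot: [-1.061, 0.0, -1.667]
contact_force: [-3.2, -16.3, 1.5]
opening: 0.0007
t 7.1 deck mm [ 5.1 74.8 82.1] turn err [-0.014  0.001 -0.   ] F deck [ -0.6 -16.5   2.1] open 0.0006870667177238689 q [-0.1   0.22  2.13  0.01  0.28 -0.01]
time: 7.4
tool_pos: [0.51, 0.0276, 0.1393]
tool_rot: [-1.062, -0.002, -1.669]
contact_force: [-7.8, -40.8, 4.4]
opening: 0.0001
t 7.4 deck mm [ 5.1 75.8 82.1] turn err [-0.015  0.002 -0.004] F deck [ -1.1 -41.4   5.8] open 0.00010906315630455698 q [-0.09  0.22  2.12 -0.02  0.28  0.02]
1 1 0.007584103306503235 [[-0.0, 0.0, -1.0], [-1.0, 0.0, 0.0], [0.0, 1.0, 0.0]]
[ 2.252e-01 -4.000e-04  7.680e-02  5.048e-01  4.600e-02  3.805e-01
  3.177e-01] 0.0022950895471038346
```

```bash
python3 -m pendant '[[[0.6,0,0,0,0,0,0],[1.5,0,0,0,0,0,0],[3.5,-1,0,0,0,0,0],[5.5,-4,0,0,0,0,0],[8,-7,0,0,0,0,3],[10,-10,0,0,0,0,7],[10,-12,0,0,0,0,7],[10,-12,0,0,0,0,7]]]'
python3 - <<'E'
from h import *
D(); c=shot('scene','s5.png'); d=shot('side'); w=shot('wrist')
a=cv2.resize(c['image'][130:310,150:400],None,fx=2.2,fy=2.2)[:,:,::-1];b=cv2.resize(w['image'],(440,396))[:,:,::-1]
cv2.imwrite('pics/v5.png',np.hstack([a[:,100:460],b]))
# panel angle & tab & cap in deck frame
for nm,cc in(('scene',c),('side',d),('wrist',w)):
    im=cc['image'].astype(int).max(2);pc=(cloud(cc)@RD-O)*1000
    for n,(y0,y1,n0,n1) in dict(tab=(70,110,66,100),cap=(-80,5,14,50)).items():
        m=(im<45)&(abs(pc[...,0])<45)&(pc[...,1]>y0)&(pc[...,1]<y1)&(pc[...,2]>n0)&(pc[...,2]<n1)
        if m.sum()>20: print(nm,n,m.sum(),np.percentile(pc[m],[2,50,98],axis=0).round(1).tolist())
    for n0 in(75,105,135,160):
        m=(abs(pc[...,2]-n0)<6)&(abs(pc[...,0])<80)&(pc[...,1]>98)&(pc[...,1]<160)
        if m.sum()>10: print(nm,'panel n',n0,np.percentile(pc[m][:,1],[5,50,95]).round(1))
E
```

```text
time: 8.2
tool_pos: [0.4428, -0.0631, 0.2464]
tool_rot: [-1.056, 0.001, -1.668]
contact_force: [-0.3, 0.2, 0.3]
opening: 0.0281
t 8.2 deck mm [  8.2 -20.9 204. ] turn err [-0.009  0.002 -0.   ] F deck [-0.1  0.2  0.4] open 0.02811789128411119 q [-0.43 -0.08  2.1   0.27  0.66 -0.51]
scene tab 170 [[-25.5, 89.4, 67.1], [11.8, 94.6, 82.4], [35.0, 96.0, 92.9]]
scene cap 215 [[-10.8, -40.3, 17.7], [11.1, -20.9, 33.5], [18.4, -8.6, 42.4]]
scene panel n 75 [137.8 146.2 147.2]
scene panel n 105 [144.8 145.9 147.3]
scene panel n 135 [143.9 144.8 145.5]
scene panel n 160 [143.5 144.2 144.9]
side cap 237 [[-14.1, -40.8, 16.5], [0.5, -17.1, 38.4], [16.0, -10.8, 45.6]]
side panel n 75 [140.8 143.  144.9]
side panel n 105 [140.4 142.6 144.7]
side panel n 135 [139.4 141.5 143.6]
side panel n 160 [138.5 140.9 143.2]
wrist tab 1252 [[-33.4, 84.2, 72.6], [-0.1, 85.2, 92.0], [31.2, 91.8, 94.1]]
wrist cap 214 [[-18.3, -33.3, 15.2], [-2.1, -13.7, 32.3], [15.6, -10.9, 42.7]]
wrist panel n 75 [129.3 129.7 130.2]
```

View pics/v5.png

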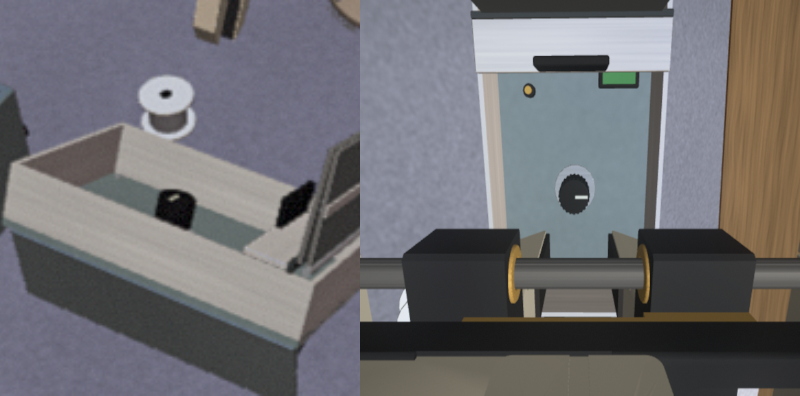

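```bash
cat >> h.py <<'E'
from scipy.optimize import least_squares
zz=lambda a:Ro.from_euler('z',a); yy=lambda a:Ro.from_euler('y',a)
V=[.2252,-.0004,.0768,.5048,.046,.3805,.3177]; C6=Ro.from_matrix([[0,0,-1],[-1,0,0],[0,1,0]])
def fk(q,v=V):
    A=zz(q[0]);B=A*yy(q[1]);F=B*yy(q[2]);G=F*zz(q[3])*yy(q[4])
    return A.apply([v[1],v[2],v[0]])+B.apply([0,0,v[3]])+F.apply([v[4],0,v[5]])+G.apply([0,0,v[6]]),G*zz(q[5])*C6
def ik(p,R,q0):
    def f(q):
        a,b=fk(q);return np.r_[(a-p)*3,(R.inv()*b).as_rotvec()]
    r=least_squares(f,q0);return r.x,abs(r.fun).max()
def RTt(a,t): return RT(a)*Ro.from_rotvec([0,0,t])
E
python3 - <<'E'
from h import *
for n in('scene','side','wrist'):
    cc=dict(np.load(f'/tmp/{n}.npz'));im=cc['image'].astype(int).max(2);pc=(cloud(cc)@RD-O)*1000
    m=(abs(pc[...,0])<30)&(abs(pc[...,1]+26)<30)&(abs(pc[...,2]-42)<5)
    print(n,m.sum(),np.percentile(pc[m],[2,50,98],axis=0).round(1).tolist())
q=status.observe()['qpos'];cap=(0,-26)
print('fk check',fk(q)[0]-pose()[0])
res=[]
for a0 in np.arange(-1.6,1.61,.2):
    for t in(-.2,-.15,-.1,-.05,0,.05,.1,.15,.2):
        qq=q.copy();m5=9;ok=True;q6=[]
        for phi in(0,.35,.7,1.05,1.35):
            R=Ro.from_rotvec(phi*RD[:,2])*RTt(a0,t)
            qq,e=ik(W(*cap,9),R,qq);ok&=e<1e-3;m5=min(m5,qq[4]);q6.append(qq[5])
        res.append((m5,round(a0,2),t,ok,min(q6),max(q6)))
res.sort(key=lambda r:-r[0])
for r in [r for r in res if r[3]][:10]: print(np.round(r,2))
for r in [r for r in res if abs(r[2])<.12 and r[3]][:6]: print(np.round(r,2))
E
```

```text
scene 110 [[-16.9, -40.5, 37.3], [4.0, -24.6, 40.7], [18.3, -8.7, 43.1]]
side 195 [[-15.9, -45.1, 37.3], [0.8, -26.4, 42.2], [16.5, -11.7, 45.9]]
wrist 1527 [[-17.8, -45.4, 39.1], [-1.8, -28.8, 42.1], [14.6, -12.5, 43.7]]
fk check [6.52828358e-04 7.30109888e-05 1.29695672e-03]
[ 0.44  0.2   0.2   1.   -1.95 -1.54]
[ 0.43 -0.    0.2   1.   -1.88 -1.51]
[ 0.42 -0.2   0.2   1.   -1.81 -1.48]
[ 0.42 -0.4   0.2   1.   -1.74 -1.46]
[ 0.42  0.4   0.2   1.   -2.02 -1.58]
[ 0.41 -0.6   0.2   1.   -1.68 -1.44]
[ 0.4  -0.8   0.2   1.   -1.62 -1.42]
[ 0.4  -1.    0.2   1.   -1.57 -1.39]
[ 0.39 -1.2   0.2   1.   -1.53 -1.34]
[ 0.39  0.6   0.2   1.   -2.09 -1.63]
[ 0.3  -0.    0.1   1.   -2.05 -1.43]
[ 0.29 -0.2   0.1   1.   -1.94 -1.35]
[ 0.28  0.2   0.1   1.   -2.16 -1.51]
[ 0.28 -0.4   0.1   1.   -1.84 -1.28]
[ 0.27 -0.6   0.1   1.   -1.75 -1.21]
[ 0.27  0.4   0.1   1.   -2.27 -1.59]
```

Run:
```python
from h import *
q=status.observe()['qpos'];c=(-.5,-27.5)
for n,phi in((90,0),(50,0),(15,0),(9,0),(9,.3),(9,.6),(9,.9),(9,1.2),(9,1.35),(40,1.35),(90,1.35)):
    q,e=ik(W(*c,n),Ro.from_rotvec(phi*RD[:,2])*RTt(0,.13),q);print(n,phi,q.round(2),round(e,4))
rel(W(*c,90),RTt(0,.13)); rel(W(*c,60),RTt(0,.13))
print('n in tool',RTt(0,.13).inv().apply(RD[:,2]).round(3))
```

```text
90 0 [-0.52  0.21  2.16  0.79  0.47 -1.12] 0.0
50 0 [-0.5   0.31  2.15  0.95  0.4  -1.27] 0.0
15 0 [-0.48  0.4   2.14  1.11  0.35 -1.43] 0.0
9 0 [-0.47  0.41  2.13  1.14  0.34 -1.46] 0.0
9 0.3 [-0.46  0.41  2.1   0.95  0.35 -1.56] 0.0
9 0.6 [-0.44  0.41  2.08  0.78  0.36 -1.67] 0.0
9 0.9 [-0.41  0.41  2.05  0.62  0.36 -1.79] 0.0
9 1.2 [-0.38  0.41  2.04  0.47  0.35 -1.92] 0.0
9 1.35 [-0.37  0.41  2.04  0.4   0.34 -1.99] 0.0
40 1.35 [-0.38  0.34  2.05  0.35  0.4  -1.94] 0.0
90 1.35 [-0.4   0.22  2.06  0.3   0.51 -1.89] 0.0
shift cm [ 0.81 11.14 -0.49] turn [ 0.015 -0.002  0.128]
shift cm [ 0.82 14.14 -0.44] turn [ 0.015 -0.002  0.128]
n in tool [-0.13  -0.992  0.   ]
```

```bash
python3 -m pendant '[[[0.2,3,-0.1,0,0,0.04,7],[0.4,6,-0.2,0,0,0.08,7],[0.6,9,-0.4,0.01,0,0.12,7],[0.8,12,-0.4,0.015,0,0.128,7],[0.8,14.1,-0.4,0.015,0,0.128,7],[0.8,14.1,-0.4,0.015,0,0.128,7],[0.8,14.1,-0.4,0.015,0,0.128,7]]]'
python3 - <<'E'
from h import *
D(); rel(W(-.5,-27.5,15),RTt(0,.13))
c=shot('scene'); w=shot('wrist');d=shot('side')
for n,cc in(('wrist',w),('scene',c)):
    pc=(cloud(cc)@RD-O)*1000;im=cc['image'].astype(int).max(2)
    m=(abs(pc[...,0])<25)&(abs(pc[...,1]+26)<25)&(abs(pc[...,2]-41)<5)
    if m.sum()>9:print(n,m.sum(),np.percentile(pc[m],[2,50,98],axis=0).round(1).tolist())
a=cv2.resize(c['image'][130:310,150:400],None,fx=2.2,fy=2.2)[:,:,::-1];b=cv2.resize(w['image'],(440,396))[:,:,::-1]
cv2.imwrite('pics/v6.png',np.hstack([a[:,100:460],b]))
E
```

```text
time: 9.05
tool_pos: [0.5062, -0.0751, 0.1176]
tool_rot: [-1.046, 0.115, -1.601]
contact_force: [0.5, 0.5, 0.6]
opening: 0.0699
t 9.05 deck mm [ -0.6 -26.8  60.3] turn err [-0.002  0.002  0.132] F deck [0.7 0.6 0.3] open 0.06986991736978937 q [-0.5   0.28  2.15  0.89  0.42 -1.21]
shift cm [0.66 4.49 0.02] turn [ 0.002 -0.002 -0.002]
wrist 3514 [[-18.1, -36.2, 38.5], [-1.4, -25.3, 42.0], [15.1, -12.2, 43.6]]
scene 110 [[-15.5, -40.2, 36.4], [4.1, -23.8, 40.7], [17.6, -8.8, 42.5]]
```

View pics/v6.png

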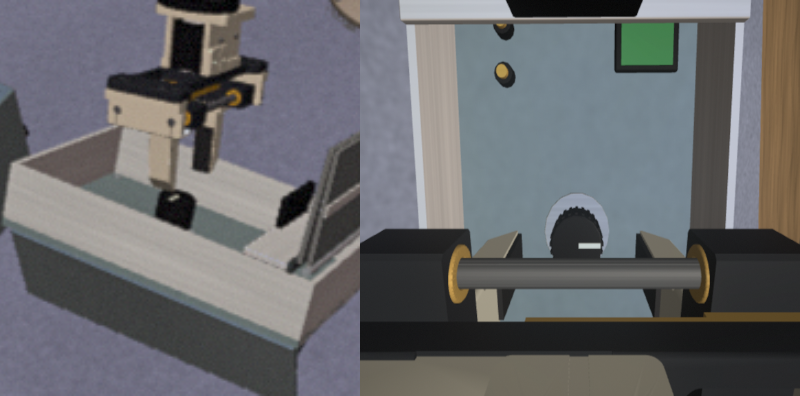

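```bash
python3 -m pendant '[[[0.2,1.5,0,0,0,0,7],[0.4,3,0,0,0,0,7],[0.66,4.5,-0.06,0,0,0,7],[0.66,4.5,-0.06,0,0,0,7],[0.66,4.5,-0.06,0,0,0,3],[0.66,4.5,-0.06,0,0,0,3],[0.66,4.5,-0.06,0,0,0,3],[0.66,4.5,-0.06,0,0,0,3],[0.66,4.5,-0.06,0,0,0,3],[0.66,4.5,-0.06,0,0,0,3],[0.66,4.5,-0.06,0,0,0,3],[0.66,4.5,-0.06,0,0,0,3]]]' 35
python3 - <<'E'
from h import *
D(); print(pose()[1].inv().apply(RD[:,2]).round(3))
E
```

```text
time: 10.4
tool_pos: [0.5277, -0.0785, 0.0786]
tool_rot: [-1.044, 0.114, -1.602]
contact_force: [-6.9, -1.2, 2.6]
opening: 0.0356
t 10.4 deck mm [ -1.3 -28.2  15.7] turn err [-0.001  0.002  0.13 ] F deck [-4.6 -1.8  5.6] open 0.03559675169228332 q [-0.48  0.4   2.14  1.1   0.35 -1.43]
[-0.13  -0.992 -0.001]
```

```bash
python3 -m pendant '[[[0.03,0.2,0,0,0,0,3],[0.05,0.4,0,0,0,0,3],[0.08,0.6,0,0,0,0,3],[0.08,0.6,0,0,0,0,3]]]' 35
python3 -c "
from h import *
D()"
```

```text
time: 10.8
tool_pos: [0.5308, -0.0788, 0.0734]
tool_rot: [-1.044, 0.114, -1.602]
contact_force: [-7.5, -1.6, 4.0]
opening: 0.0355
t 10.8 deck mm [ -1.2 -28.2   9.6] turn err [-0.001  0.002  0.13 ] F deck [-4.3 -2.3  7.1] open 0.035489391640642985 q [-0.48  0.41  2.13  1.14  0.34 -1.46]
```

```bash
python3 -m pendant '[[[0,0,0,-0.013,-0.099,0,3],[0,0,0,-0.03,-0.198,0,3],[0,0,0,-0.04,-0.298,0,3],[0,0,0,-0.05,-0.397,0,3],[0,0,0,-0.065,-0.496,0,3],[0,0,0,-0.08,-0.595,0,3]]]' 35
python3 - <<'E'
from h import *
D(); s=status.observe(); print('torque deck',(s['torque']@RD).round(3)); w=shot('wrist');cv2.imwrite('pics/v7.png',w['image'][:,:,::-1])
E
```

```text
time: 11.4
tool_pos: [0.5304, -0.0788, 0.0734]
tool_rot: [-1.142, -0.167, -1.072]
contact_force: [-8.1, -1.4, 4.3]
opening: 0.0355
t 11.4 deck mm [ -1.6 -28.2   9.8] turn err [-0.043 -0.601  0.127] F deck [-4.8 -2.2  7.7] open 0.035460729857264596 q [-0.44  0.41  2.07  0.76  0.36 -1.65]
torque deck [-0.277  1.141  0.156]
```

View pics/v7.png

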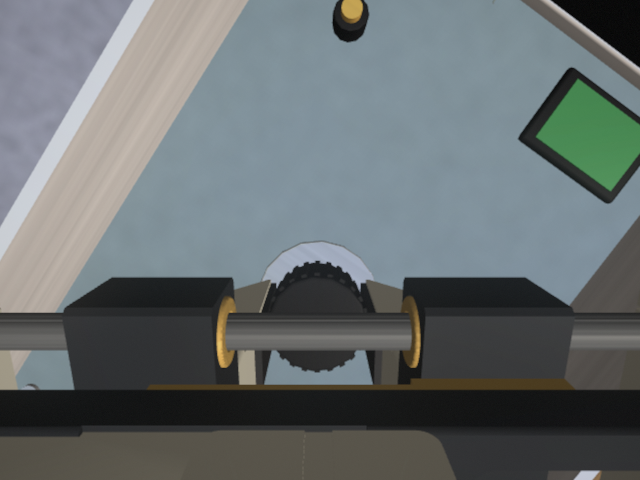

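```bash
python3 -m pendant '[[[0,0,0,-0.013,-0.099,0,3],[0,0,0,-0.03,-0.198,0,3],[0,0,0,-0.04,-0.298,0,3],[0,0,0,-0.05,-0.397,0,3],[0,0,0,-0.065,-0.496,0,3],[0,0,0,-0.08,-0.595,0,3],[0,0,0,-0.088,-0.67,0,3],[0,0,0,-0.088,-0.67,0,3]]]' 35
python3 - <<'E'
from h import *
D(); s=status.observe(); print('torque deck',(s['torque']@RD).round(3))
E
```

```text
time: 12.25
tool_pos: [0.5301, -0.079, 0.0732]
tool_rot: [-1.417, -0.367, -0.408]
contact_force: [-9.1, -4.6, 3.7]
opening: 0.0352
t 12.25 deck mm [ -1.9 -28.4   9.8] turn err [-0.087 -1.275  0.114] F deck [-5.6 -5.5  7.5] open 0.035216303146036146 q [-0.38  0.41  2.04  0.42  0.35 -1.94]
torque deck [-0.936  1.362  0.22 ]
```

```bash
python3 -m pendant '[[[-0.05,-0.4,0,0,0,0,3],[-0.1,-0.8,0,0,0,0,3],[-0.14,-1.1,0,0,0,0,3],[-0.14,-1.1,0,0,0,0,3],[-0.14,-1.1,0,0,0,0,5],[-0.14,-1.1,0,0,0,0,7],[-0.14,-1.1,0,0,0,0,7],[-0.14,-1.1,0,0,0,0,7],[-0.14,-1.1,0,0,0,0,7]]]' 35
python3 -c "
from h import *
D()"
python3 -m pendant '[[[-0.2,-1.5,0,0,0,0,7],[-0.4,-3,0,0,0,0,7],[-0.6,-5,0,0,0,0,7],[-1,-8,0,0,0,0,7],[-1.5,-12,0,0,0,0,7],[-1.5,-15,0,0,0,0,7],[-1.5,-15,0,0,0,0,7],[-1.5,-15,0,0,0,0,7]]]'
python3 - <<'E'
from h import *
D(); c=shot('scene'); w=shot('wrist');d=shot('side')
for n,cc in(('wrist',w),('scene',c),('side',d)):
    pc=(cloud(cc)@RD-O)*1000
    m=(abs(pc[...,0])<16)&(abs(pc[...,1]+27)<16)&(pc[...,2]<62)
    if m.sum()>9:print(n,'cap n',np.percentile(pc[m][:,2],[5,50,90,98]).round(1))
    for n0 in(75,105,135,160):
        m=(abs(pc[...,2]-n0)<6)&(abs(pc[...,0])<80)&(pc[...,1]>98)&(pc[...,1]<160)
        if m.sum()>10: print(n,'panel n',n0,np.percentile(pc[m][:,1],[5,50,95]).round(1))
a=cv2.resize(c['image'][130:310,150:400],None,fx=2.2,fy=2.2)[:,:,::-1];b=cv2.resize(w['image'],(440,396))[:,:,::-1]
cv2.imwrite('pics/v8.png',np.hstack([a[:,100:460],b]))
E
```

```text
time: 13.15
tool_pos: [0.5265, -0.0785, 0.0835]
tool_rot: [-1.415, -0.369, -0.411]
contact_force: [-0.8, 0.5, 0.1]
opening: 0.0687
t 13.15 deck mm [  0.1 -28.3  20.5] turn err [-0.084 -1.272  0.112] F deck [-0.7  0.5  0.5] open 0.0686571713749824 q [-0.38  0.38  2.04  0.41  0.37 -1.92]
time: 13.95
tool_pos: [0.4554, -0.0731, 0.2167]
tool_rot: [-1.415, -0.371, -0.411]
contact_force: [0.7, -0.5, -0.3]
opening: 0.0697
t 13.95 deck mm [  5.  -29.6 171.5] turn err [-0.084 -1.272  0.111] F deck [ 0.4 -0.5 -0.6] open 0.06969982837784372 q [-0.44  0.03  2.03  0.25  0.73 -1.79]
wrist cap n [24.5 49.8 50.8 51.4]
wrist panel n 75 [128.9 129.6 130.3]
wrist panel n 105 [128.6 130.1 130.9]
wrist panel n 135 [129.9 130.8 131.6]
wrist panel n 160 [130.2 131.1 132. ]
scene cap n [19.2 41.  49.2 49.9]
scene panel n 75 [145.2 146.3 147. ]
scene panel n 105 [144.8 145.9 147.5]
scene panel n 135 [144.1 144.8 145.7]
scene panel n 160 [143.5 144.2 145. ]
side cap n [ 2.8 41.7 51.5 52.7]
side panel n 75 [140.9 142.9 145. ]
side panel n 105 [140.4 142.4 144.6]
side panel n 135 [139.5 141.6 143.5]
side panel n 160 [138.6 141.1 142.8]
```

View pics/v8.png

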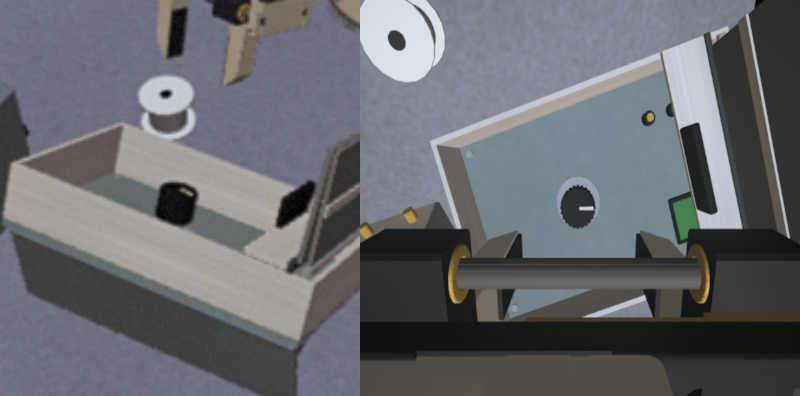

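```bash
python3 -c "
from h import *
robot.hand_in(); print(status.observe()['time'])"
```

```text
the job is handed in; nothing more can be done
the job is handed in; nothing more can be done
```

The cover is folded and the fuse cap is turned, sprung up and released. I handed the job in at about 14 s of the 54 s allowed; no verdict is reported.

**What I did:**
- **Cover:** I pushed the handle tab with the closed fingers until it reached its stop.
- **Fuse cap:** I gripped it, pressed it down about 6 mm and turned it anticlockwise about 1.27 rad. I let it rise, opened the fingers and backed well clear.

**Last checks:**
- **Cap:** Its top is at about n = 50 mm, 8 mm above where it rested at the start. Its white mark turned with the gripper.
- **Cover:** The folded panel's face leans only about 0.025 rad over its height, so the cover angle is about 1.54 rad. It measured the same before and after I worked on the cap.
- **Clearance:** The arm is about 17 cm above the deck, and the force reading is near zero.
- **Loose objects:** The spool looks unmoved in the pictures. I did not re-measure the bottle or the multimeter, but the arm never went near them after its first pass high above.

**Worth knowing:**
- **Force at the stop:** The fingertips briefly pressed the tab with about 41 N when the cover hit its stop. The 40 N limit is stated for the arm and gripper body rather than the fingers, so I do not expect it to count, but I cannot confirm that.
- **Joint limit:** Joint 5 sat at its lower limit (0.28) during the push and lifted the tool about 6 mm. I tilted the tool by 0.13 rad when gripping the cap to keep off that limit.

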